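# Set the demonstration cam to the top of its lift

### The job

On the cam rig, slide the sprung plunger gauge along its track fully home against its stop, so that its plunger bears on the cam. Then turn the cam until the plunger is pushed back as far as it will go (the nose of the cam squarely on the plunger) and leave it standing there, hands off. Handle the rig lightly (pinch and push together stay under 40 N, both fingers counted), and leave the other exhibits where they are.

Things in the scene. Friction and masses are not known exactly. Their poses are not given: they have to be found in the camera images.
- rig: Cam rig, fixed: grey base plate 140 x 360 x 14 mm; origin at the centre of its underside, z up. At its own y = -80 mm a vertical spindle turns on centres, the upper one in an aluminium bracket (arm at 84-94 mm height, post at own y = -156 mm). A plunger gauge on two rails along own y, on the +y side, points its plunger along own -y at the spindle axis.
- cam_centre (a point): Point on the spindle axis at mid-thickness of the cam, 50 mm above the bench, fixed (does not turn). Steel plate cam 16 mm thick: round part of 36 mm radius, one rounded nose of 10 mm radius reaching 48 mm from the axis. The cam is clamped to the spindle at an angle to the crank that differs every time and is not measured.
- axis (a point): Point on the spindle's vertical axis, 130 mm above the bench (0, -80, 130 mm in the rig's own frame). Fixed. The spindle turns either way for more than a full turn, against about 0.08 N m of friction.
- pin (a point): Point on the axis of the crank handle at 130 mm height: upright black round sleeve, 14 mm diameter, that spins freely on its pin, 45 mm from the spindle axis, from 110 to 144 mm height; the crank arm under it has its top at 108 mm. Arm and handle go round with the cam, above the bracket.
- handle (a point): Centre line of the gauge's black handle block at 90 mm height. Block 26 mm (rig x) by 14 mm (rig y), from the gauge's top at 68 mm to 104 mm height. Gauge body 60 mm long, 38 mm wide; the handle is 18 mm behind its middle (towards rig +y). The plunger's tail, with a 17 mm collar at 50 mm height, sticks out up to 62 mm behind the handle.
- carriage (a joint): How far the gauge is slid towards the cam, in m: 0 = drawn right back (handle 98 mm to the rig's own +y), 0.060 = home against its stop (handle at own y = +38 mm). It slides along the rig's own -y against about 6 N of friction and stays where it is left.
- plunger (a joint): How far the plunger is pushed back, in m: 0 = right out. Plunger at 50 mm height; its spring pushes with 1 N at 0 and 0.15 N more per mm. Gauge home: reads about 0.001 on the cam's round, rises steeply within some 45 degrees of the nose to about 0.013 with the nose squarely on it. If let go on the steep flank the cam may be driven back; near the peak friction holds it.
- gyro: Bystander: chrome gimbal gyroscope on a conical foot 110 mm wide, 172 mm tall; origin under its centre.
- pulley: Bystander: loose aluminium pulley lying flat, 52 mm diameter, 26 mm tall; origin under its centre.
- weight: Bystander: brass weight with a knob, 36 mm diameter, 56 mm tall; origin under its centre.
- oil: Bystander: small white bottle, 40 mm diameter, 85 mm tall; origin under its centre.
- wrench: Bystander: steel wrench lying flat, 140 mm long along its own x; origin at its middle, underneath.
- ballrod: Bystander: thin steel rod 170 mm long along its own x with a red ball of 36 mm at its +x end; origin at bench level near its middle.

How it is judged:
By the outcome, as a careful person would: the job done as asked, in the order asked, and still so for the second after the job is handed in, with the robot touching nothing.
It also fails if it takes over 72 s, if anything falls off the work surface, if the arm or the gripper's body presses on something with over 40 N, if the wrist force passes 120 N, or if a joint passes its speed limit or range.

### The arm

A 6-joint arm with a two-finger parallel gripper is mounted at the origin on the work surface. World frame = base frame: x ahead of the robot, y to its left, z up, the work surface at z = 0. Lengths are in m, angles in rad, forces in N, time in s.
With the tool pointing down it reaches from about 0.225 to 0.875 m from the base axis. Payload 3.4 kg.
Tool frame: the origin (TCP) lies on the centre line of the jaws, within the pads' length; the fingertips stand tip_reach ahead of it and the grasp point (between the pads) lies 3 mm ahead of it (tip_reach is the distance from the TCP to the fingertips, in m); z points along the fingers, y is the line along which they close (so a half turn about z gives the same grasp; the last joint's range is limited). The gripper opens to 85 mm and grips with 20 to 120 N. Pads are 22 mm wide; open, the fingers measure 114 mm over their backs; the gripper's body (76 mm by 85 mm) begins 54 mm behind the grasp point. The pads swing forward as they close: fully open they stand 13 mm farther back than shut.
Start: joints at [-1.471, 0.276, 1.505, -0, 1.361, -0.121], TCP at [0.126, -0.561, 0.253] pointing down, gripper open.
Joint ranges: [-2.89, 2.89], [-0.75, 2.08], [0.22, 2.7], [-1.18, 4.32], [0.11, 2.71], [-2.7, 2.7]. Speed limits (rad/s): [2.57, 2.57, 3.14, 3.14, 3.14, 3.14].

### API

Orientations are given as a rotation vector (axis times angle).
In Python, from plant import state, read_camera, close_job, tip_reach gives the robot as it stands.
- The arm moves only by the tool drive_tool, never from a script. Its argument "plan" is a list of rows, each a list of 5 numbers: the closure in counts, from 0 (fully open) to 255 (shut), then the shift along the tool's x, y, z in mm, then the turn about the tool's z in rad. In form: [[claw, tx, ty, tz, yaw], ...]. A call has 1 to 10 rows; each row is the pose to reach, as a shift and turn from the pose commanded when the call began, along the tool's axes at that moment; what a row does not reach only later rows make up. A row lasts 1/12 s, in which the tool goes at most 41.7 mm and 7.16 degrees, less where a joint would pass 70% of its speed; a pose out of reach is approached as far as the arm can. A call with a gripper value outside its range is refused whole. The fingers move at their own pace and stop on an object; "force" is the grip in N (left out, the last holds). Time passes only in rows, so rows that repeat a pose let the fingers close. It gives the time, the measured TCP pose, the force, the opening and the grip force at its end, in the units of the state.
- state(): the state, without advancing time (a new reading comes with each control period).
- read_camera(name): name is "side" or "top"; returns a dict with "image" (480x640x3 uint8, blue, green, red), "z_map" (480x640 float32, m along the optical axis (not along the pixel's ray), 0 where there is no reading), "fx", "fy", "cx", "cy" (pixels), "k1" (the pictures are not rectified: a ray, as slopes to the right and down, at radius r is drawn at 1 + k1 r^2 times it, then the intrinsics apply), "origin" and "orientation" of the camera in the world. Camera axes: x right, y up, looking along -z (the intrinsics and any distortion apply to the point x, -y, -z); pixel columns grow to the right and rows downward; lengths in m; the calibration is good to about 2 mm. A picture is of the moment at which its call begins.
- close_job(): hands the job in; it is judged then, once.
The state is a dict: "time": time; "qpos": joint angles; "qvel": joint speeds; "effort": joint torques, N m; "tcp_pos": TCP position; "ee_rot": TCP orientation; "wrist_force": force on the tool from outside, world axes, zero at the start; "ft_torque": the same for the moment, N m; "grip_width": opening from 0.0 (shut) to 1.0 (fully open); "grasp_force": force on a finger pad.
Only numpy, scipy, OpenCV 4.12 (cv2) and the standard library are available. Lean on these libraries where they do the work, as an engineer would, in place of code of your own. Each camera call takes 0.05 s, during which the arm holds its last target. There are 200 camera calls.

## Working session

There is one attempt and no reset: what is moved stays moved. The work goes in short steps, Python scripts to look and compute and a tool call to move; the robot and the scene stay as the last step left them, time stands still between calls to the robot, and variables do not carry over. Pictures are saved under pics/ and viewed, at most 10 in all, crops included, and the job is handed in when it is done.

Besides the shell and the picture viewer there is one more tool, called after "Request:" as name([rows], argument=value, ...), one row to a line, values as JSON. drive_tool: Moves the arm, as the interface text tells. Its arguments: {"type":"object","properties":{"plan":{"type":"array","items":{"type":"array","items":{"type":"number"}}},"force":{"type":"number"}},"required":["plan"]}

```bash
ls; mkdir -p pics
cat > h.py <<'E'
import numpy as np,cv2
from scipy.spatial.transform import Rotation as R
from plant import state,read_camera,close_job,tip_reach
def cam(n,save=None):
    c=read_camera(n)
    if save: cv2.imwrite('pics/'+save,c['image'])
    np.savez('/tmp/'+n+'.npz',**c)
    return c
def Rc(c):
    o=np.array(c['orientation'],float)
    return R.from_rotvec(o).as_matrix() if o.size==3 else (o if o.shape==(3,3) else R.from_quat(o).as_matrix())
def ray(c,u,v):
    xd=np.array([(u-c['cx'])/c['fx'],(v-c['cy'])/c['fy']]);x=xd.copy()
    for _ in range(30): x=xd/(1+c['k1']*(x@x))
    return Rc(c)@np.array([x[0],-x[1],-1])
def pz(c,u,v,z):
    d=ray(c,u,v);o=np.array(c['origin']);return o+d*(z-o[2])/d[2]
def pd(c,u,v):
    return np.array(c['origin'])+ray(c,u,v)*c['z_map'][int(v),int(u)]
def proj(c,p):
    q=Rc(c).T@(np.array(p)-np.array(c['origin']));x=np.array([q[0],-q[1]])/-q[2];x=x*(1+c['k1']*(x@x))
    return x*[c['fx'],c['fy']]+[c['cx'],c['cy']]
def cloud(c):
    v,u=np.mgrid[0:480,0:640];xd=np.stack([(u-c['cx'])/c['fx'],(v-c['cy'])/c['fy']],-1);x=xd.copy()
    for _ in range(30): x=xd/(1+c['k1']*(x**2).sum(-1,keepdims=True))
    d=np.stack([x[...,0],-x[...,1],-np.ones_like(x[...,0])],-1)*c['z_map'][...,None]
    return d@Rc(c).T+np.array(c['origin'])
E
python3 - <<'E'
from h import *
for n in('top','side'):
    c=cam(n,n+'0.png');print(n,c['fx'],c['cx'],c['cy'],c['k1'],c['origin'],c['orientation'])
print(state(),tip_reach)
E
```

```text
pics
top 536.4547960566091 315.06888519216324 245.80320724540866 -0.13275320489709588 [ 0.40194269 -0.09598794  1.06115511] [ 0.11796607 -0.10021301 -1.56593571]
side 506.2628282393639 324.67087642938316 244.68391023694505 0.013444635451918959 [0.3457855  0.65795189 0.68740911] [ 0.16463396 -1.3475097  -2.62411703]
{'time': 0.1, 'qpos': array([-1.47097160e+00,  2.76568052e-01,  1.50597045e+00,  9.30707051e-06,
        1.36072005e+00, -1.21003327e-01]), 'qvel': array([ 0.00146798, -0.00283453, -0.00491351, -0.00068598, -0.00077307,
        0.00039174]), 'effort': array([ 9.38906851e-04, -4.17700624e+01, -2.46405083e+01, -1.64099533e-04,
        5.71877565e-03,  2.63351325e-05]), 'tcp_pos': array([ 0.12590052, -0.56061784,  0.25251987]), 'ee_rot': array([-3.12080689e+00, -3.45984935e-01, -4.19819194e-05]), 'wrist_force': array([ 0.07265524, -0.2361686 ,  1.49964384]), 'ft_torque': array([ 0.02911124, -0.01382025,  0.02334855]), 'grasp_force': 0.0, 'grip_width': 1.003164441653603} 0.022
```

View pics/top0.png

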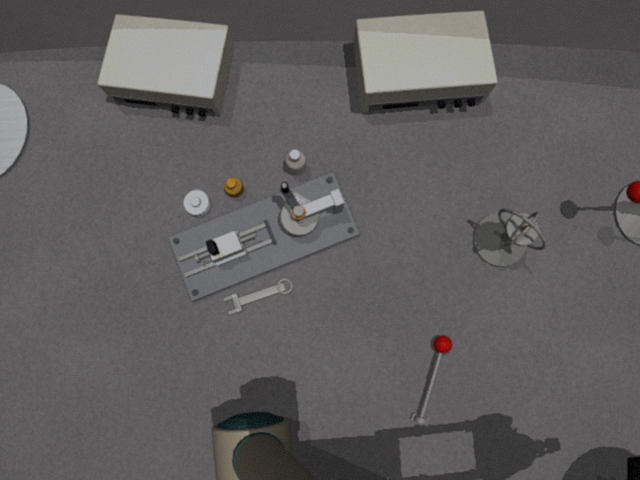

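View pics/side0.png

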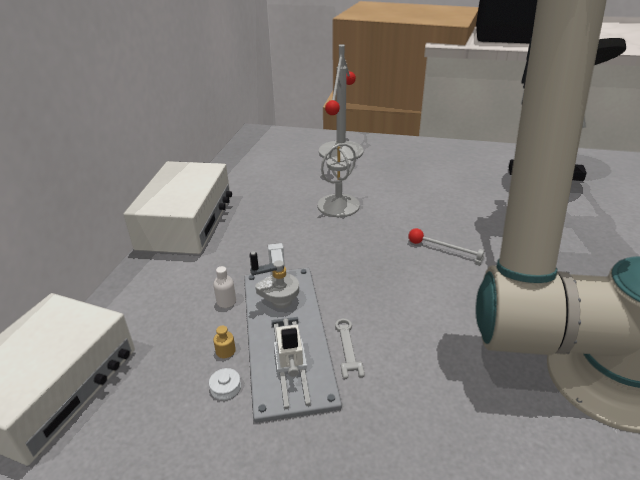

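The rig lies left of centre in the top view. Its gauge handle is at about (212,247), the crank pin at (285,188), and the spindle near (298,213). In the side view the handle is at (289,338) and the pin at (254,261). I'll enlarge both.

Run:
```python
import cv2
a=cv2.imread('pics/top0.png')[160:310,160:370];cv2.imwrite('pics/t0c.png',cv2.resize(a,(798,570),interpolation=2))
a=cv2.imread('pics/side0.png')[230:420,190:390];cv2.imwrite('pics/s0c.png',cv2.resize(a,(600,570),interpolation=2))
```

```text
(no output)
```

View pics/t0c.png

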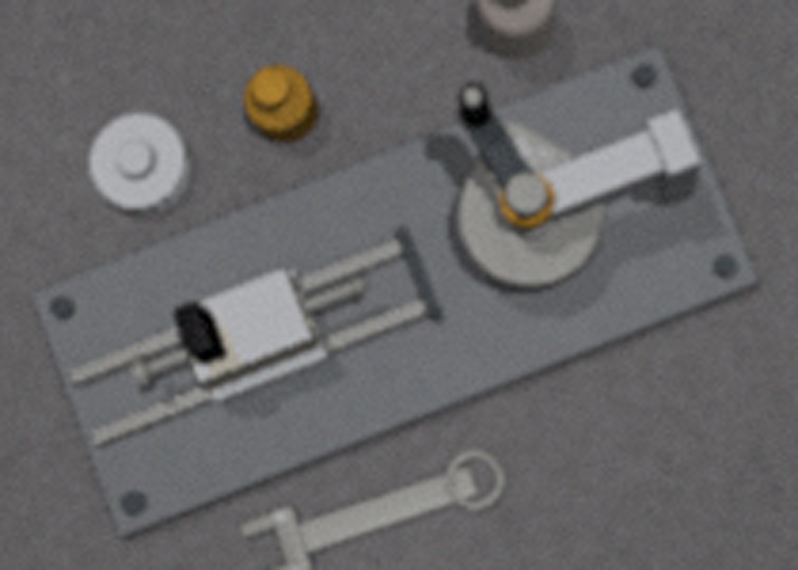

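View pics/s0c.png

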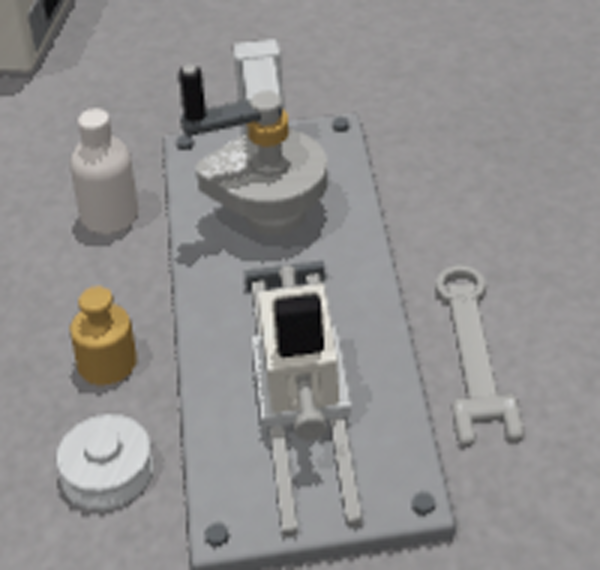

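The top crop shows the plate corners at (38,297), (660,48), (755,283) and (125,533), and the handle top at about (200,332). The pin top is at (473,100) and the spindle cap at (527,195). In the side crop the cam nose is at about (200,172), roughly under the crank.

```bash
cat >> h.py <<'E'
def load(n): return dict(np.load('/tmp/'+n+'.npz'))
E
python3 - <<'E'
from h import *
t,s=load('top'),load('side')
T=lambda x,y:(160+(x+.5)/3.8-.5,160+(y+.5)/3.8-.5)
S=lambda x,y:(190+(x+.5)/3-.5,230+(y+.5)/3-.5)
rig=np.array([[70,180],[70,-180],[-70,-180],[-70,180]])/1e3
P=np.array([pz(t,*T(*q),.014)[:2] for q in [(38,297),(660,48),(755,283),(125,533)]])
def fit(P):
    m=P.mean(0);H=(rig.T@(P-m));a=np.arctan2(H[0,1]-H[1,0],H[0,0]+H[1,1])
    Rm=np.array([[np.cos(a),-np.sin(a)],[np.sin(a),np.cos(a)]]);return m,a,P-m-rig@Rm.T,Rm
m,a,e,Rm=fit(P);print('corner top',m,a,(e*1e3).round(1))
# side corners: back-left, back-right, front-right, front-left in view
for nm,q in dict(bl=(165,120),br=(357,115),fr=(452,525),fl=(190,558)).items(): print(nm,pz(s,*S(*q),.014))
# rig frame from depth
for nm,c in(('top',t),('side',s)):
    X=cloud(c).reshape(-1,3);L=(X[:,:2]-m)@Rm;ok=c['z_map'].ravel()>0
    w=ok&(abs(L[:,0])<.075)&(abs(L[:,1])<.185)
    pl=w&(abs(X[:,2]-.014)<.004)
    print(nm,'plate z',np.median(X[pl,2]),'ranges',np.percentile(L[pl],[.5,99.5],axis=0))
    h=w&(X[:,2]>.096)&(abs(L[:,0])<.03)&(L[:,1]>.0);print(' handle',h.sum(),np.median(L[h],0),L[h].min(0),L[h].max(0),X[h,2].max())
    w2=ok&(abs(L[:,0])<.14)&(abs(L[:,1])<.185)
    h=w2&(X[:,2]>.115)&(L[:,1]<0);print(' pin',h.sum(),np.median(L[h],0),L[h].min(0),L[h].max(0),X[h,2].max())
    h=w2&(abs(X[:,2]-.058)<.004)&(np.hypot(L[:,0],L[:,1]+.08)<.055)
    d=L[h]-[0,-.08];r=np.hypot(*d.T);an=np.degrees(np.arctan2(d[:,1],d[:,0]))
    print(' cam far pts',[(int(b),round(1e3*r[(an>=b)&(an<b+15)].max(),1)) for b in range(-180,180,15) if ((an>=b)&(an<b+15)).any()])
for nm,p in dict(hand=T(200,332),pin=T(473,95),cap=T(527,190)).items(): print(nm,[((pz(t,*p,z)[:2]-m)@Rm*1e3).round(1) for z in(.104,.108,.144)])
print('pinS',((pz(s,*S(191,70),.144)[:2]-m)@Rm*1e3),'handleS',((pz(s,*S(299,300),.104)[:2]-m)@Rm*1e3),'nose',((pz(s,*S(199,170),.058)[:2]-m)@Rm*1e3))
E
```

```text
corner top [0.56870606 0.01854915] 0.38453581537668974 [[-1.9 -4.4]
 [-3.1  1.8]
 [ 0.5  5.2]
 [ 4.5 -2.6]]
bl [ 0.70620277 -0.13623005  0.014     ]
br [ 0.57285443 -0.16919748  0.014     ]
fr [0.43939026 0.16047104 0.014     ]
fl [0.56838416 0.20832941 0.014     ]
top plate z 0.014379293422565387 ranges [[-0.06809067 -0.17850784]
 [ 0.07101925  0.17870419]]
 handle 115 [0.00131088 0.09168276] [-0.01109207  0.08513747] [0.01459241 0.10002875] 0.10950795941977542
 pin 76 [ 0.0429473  -0.07182175] [ 0.03853643 -0.07870813] [ 0.05263693 -0.06540379] 0.14937529180880937
 cam far pts [(-180, np.float64(34.4)), (-165, np.float64(34.9)), (-150, np.float64(34.8)), (-135, np.float64(34.9)), (-120, np.float64(34.4)), (-105, np.float64(35.3)), (-60, np.float64(37.1)), (-45, np.float64(39.1)), (-30, np.float64(46.0)), (-15, np.float64(48.9)), (15, np.float64(39.3)), (30, np.float64(36.7)), (45, np.float64(36.8)), (60, np.float64(36.7)), (75, np.float64(35.9)), (90, np.float64(35.6)), (105, np.float64(35.0)), (120, np.float64(35.3)), (135, np.float64(34.5)), (150, np.float64(34.7)), (165, np.floa
[... 497 characters left out ...]
.float64(35.6)), (-45, np.float64(38.9)), (-30, np.float64(45.2)), (-15, np.float64(49.4)), (0, np.float64(47.9)), (15, np.float64(42.7)), (30, np.float64(39.5)), (45, np.float64(39.4)), (60, np.float64(38.7)), (75, np.float64(39.6)), (90, np.float64(38.7)), (105, np.float64(37.8)), (120, np.float64(36.4)), (135, np.float64(35.9)), (150, np.float64(34.6)), (165, np.float64(33.4))]
hand [array([-1.6, 90.2]), array([-2.4, 89.6]), array([-9.8, 84.6])]
pin [array([ 57.2, -73.1]), array([ 56.1, -73. ]), array([ 46.5, -71.9])]
cap [array([  3.8, -80.1]), array([  3. , -79.9]), array([ -4.6, -78.6])]
pinS [ 45.0260711  -72.94431772] handleS [-0.11179394 91.13424512] nose [ 47.57995801 -82.08154068]
```

```bash
cat >> h.py <<'E'
RA=0.38453581537668974
def rigf():
    m,a=np.load('/tmp/rig.npy')[:2],np.load('/tmp/rig.npy')[2]
    return m,np.array([[np.cos(a),-np.sin(a)],[np.sin(a),np.cos(a)]])
def goto(x,y,z,yd):
    "rig x,y mm, z mm of TCP; yd: rig angle (deg) of tool y line -> tx,ty,tz,yaw"
    m,Rm=rigf();s=state();M=R.from_rotvec(s['ee_rot']).as_matrix()
    p=np.r_[m+Rm@np.array([x,y])/1e3,z/1e3];d=M.T@(p-s['tcp_pos'])*1e3
    v=M.T@np.r_[Rm@[np.cos(np.radians(yd)),np.sin(np.radians(yd))],0];w=np.arctan2(-v[0],v[1])
    w=(w+np.pi/2)%np.pi-np.pi/2
    return d.round(1),round(w,3)
def where():
    m,Rm=rigf();s=state();M=R.from_rotvec(s['ee_rot']).as_matrix();y=Rm.T@M[:2,1]
    return ((s['tcp_pos'][:2]-m)@Rm*1e3).round(1),(s['tcp_pos'][2]*1e3).round(1),np.degrees(np.arctan2(y[1],y[0])).round(1),s['qpos'][5].round(2),s['time'],s['wrist_force'].round(1)
E
python3 - <<'E'
from h import *
from scipy.optimize import minimize
t,s=load('top'),load('side')
m0=np.array([0.56870606,0.01854915])
out=[]
for c in(t,s):
    X=cloud(c).reshape(-1,3);w=(c['z_map'].ravel()>0)&(abs(X[:,2]-.0145)<.004)&(np.hypot(*(X[:,:2]-m0).T)<.21)
    Q=X[w,:2]
    def rng(a):
        Rm=np.array([[np.cos(a),-np.sin(a)],[np.sin(a),np.cos(a)]]);L=(Q-m0)@Rm;return np.percentile(L,[1,99],axis=0),Rm
    A=np.radians(np.arange(14,30,.25));k=[np.prod(np.ptp(rng(a)[0],axis=0)) for a in A];a=A[int(np.argmin(k))]
    r,Rm=rng(a);out.append(a);print(np.degrees(a),r*1e3,m0+Rm@r.mean(0))
a=np.mean(out);Rm=np.array([[np.cos(a),-np.sin(a)],[np.sin(a),np.cos(a)]])
for c in(t,s):
    X=cloud(c).reshape(-1,3);L=(X[:,:2]-m0)@Rm;ok=c['z_map'].ravel()>0
    h=ok&(X[:,2]>.100)&(abs(L[:,0])<.03)&(L[:,1]>.0)&(L[:,1]<.15);print('handle top',np.percentile(L[h],[3,50,97],axis=0)*1e3)
    h=ok&(X[:,2]>.120)&(X[:,2]<.16)&(abs(L[:,0])<.14)&(L[:,1]<0)&(L[:,1]>-.2);print('pin',L[h].mean(0)*1e3)
    h=ok&(abs(X[:,2]-.058)<.004)&(np.hypot(L[:,0]-.0017,L[:,1]+.08)<.055)
    d=L[h]-[0.0017,-.08];r=np.hypot(*d.T);f=r>.0415;print('nose',np.degrees(np.arctan2(d[f,1],d[f,0]).mean()),f.sum(),'bbox',np.percentile(d,[1,99],axis=0)*1e3)
np.save('/tmp/rig.npy',np.r_[m0+Rm@[.0017,.0005],a])
print(where()); print(goto(0,122,150,0),goto(0,122,150,90))
E
```

```text
21.5 [[ -68.6500369  -176.94544676]
 [ 102.95044601  177.34624124]] [0.58458947 0.02502117]
23.0 [[ -67.33606399 -169.81585782]
 [ 113.96754107  180.70644241]] [0.58804067 0.03267175]
handle top [[-10.12631841  86.01346889]
 [  1.7396615   92.27519854]
 [ 13.86958288  98.51724396]]
pin [ 43.75744403 -71.85044341]
nose -12.24283461906725 15 bbox [[-34.96270638 -31.29499415]
 [ 43.79915649  34.3059038 ]]
handle top [[ -9.56344603  87.24026653]
 [  2.10207163  95.50920732]
 [ 13.61268367 101.14891088]]
pin [ 45.86660441 -67.21749418]
nose -2.7596613644542622 23 bbox [[-34.06480086 -27.73593104]
 [ 44.34051679  37.14255292]]
(array([-630.8, -368.9]), np.float64(252.5), np.float64(-99.6), np.float64(-0.12), 0.1, array([ 0.1, -0.2,  1.5]))
(array([ 540.1, -589. ,  103.6]), np.float64(1.403)) (array([ 540.1, -589. ,  103.6]), np.float64(-0.168))
```

Request:
drive_tool([
  [255, 540, -589, 0, -1.739],
  [255, 540, -589, 0, -1.739],
  [255, 540, -589, 0, -1.739],
  [255, 540, -589, 0, -1.739],
  [255, 540, -589, 0, -1.739],
  [255, 540, -589, 0, -1.739],
  [255, 540, -589, 0, -1.739],
  [255, 540, -589, 0, -1.739],
  [255, 540, -589, 0, -1.739],
  [255, 540, -589, 0, -1.739],
], force=20)

```text
time: 0.93
tcp_pos: [0.3336, -0.1977, 0.2532]
ee_rot: [2.324, 2.114, 0.0]
wrist_force: [1.3, -0.9, 0.0]
grip_width: -0.001
grasp_force: 0.0
```

```bash
python3 -c "
from h import *
print(where(),goto(0,125,250,0),goto(0,125,100,0))"
```

```text
(array([-301.1, -111.6]), np.float64(253.2), np.float64(-27.7), np.float64(-0.62), 0.9333, array([ 1.3, -0.9,  0. ])) (array([349.4, 156.8,   3.2]), np.float64(-0.483)) (array([349.4, 156.8, 153.2]), np.float64(-0.483))
```

Request:
drive_tool([
  [255, 349, 157, 3, -0.483],
  [255, 349, 157, 3, -0.483],
  [255, 349, 157, 3, -0.483],
  [255, 349, 157, 3, -0.483],
  [255, 349, 157, 3, -0.483],
  [255, 349, 157, 3, -0.483],
  [255, 349, 157, 3, -0.483],
  [255, 349, 157, 3, -0.483],
  [255, 349, 157, 3, -0.483],
  [255, 349, 157, 3, -0.483],
])

```text
time: 1.77
tcp_pos: [0.5272, 0.1373, 0.2495]
ee_rot: [-1.752, -2.607, -0.006]
wrist_force: [0.7, 0.0, 0.8]
grip_width: -0.002
grasp_force: 0.0
```

```bash
python3 -c "
from h import *
print(where(),goto(0,125,150,0),goto(0,125,100,0))"
```

```text
(array([  4.8, 125.1]), np.float64(249.5), np.float64(-0.1), np.float64(-0.26), 1.7667, array([0.7, 0. , 0.8])) (array([-0.4, -5.1, 99.5]), np.float64(-0.001)) (array([ -0.5,  -5.3, 149.5]), np.float64(-0.001))
```

Request:
drive_tool([
  [255, 0, -5, 40, 0],
  [255, 0, -5, 80, 0],
  [255, 0, -5, 120, 0],
  [255, 0, -5, 149, 0],
  [255, 0, -5, 149, 0],
  [255, 0, -5, 149, 0],
])

```text
time: 2.27
tcp_pos: [0.5186, 0.1296, 0.1001]
ee_rot: [-1.757, -2.601, 0.004]
wrist_force: [-0.1, 0.2, 0.6]
grip_width: -0.001
grasp_force: 0.0
```

```bash
python3 -c "
from h import *
print(where(),goto(0,125,100,0))
a=cam('side')['image'][200:440,170:410];cv2.imwrite('pics/s1.png',cv2.resize(a,(600,600),interpolation=2))"
```

```text
(array([ -6. , 121.2]), np.float64(100.1), np.float64(-0.3), np.float64(-0.27), 2.2667, array([-0.1,  0.2,  0.6])) (array([3.8, 6. , 0.1]), np.float64(-0.006))
```

View pics/s1.png

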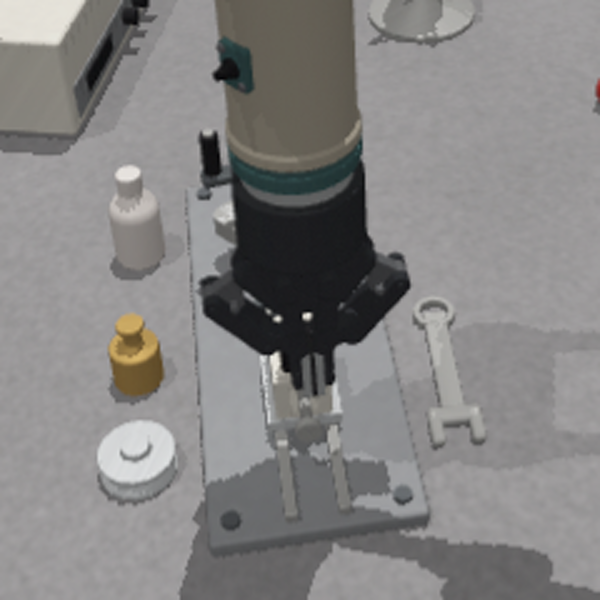

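The fingers are behind the black handle, about 6 mm to the rig −x side, and clear of the tail. I'll centre them and push.

Request:
drive_tool([
  [255, 0, 6, 0, 0],
  [255, -5, 6, 0, 0],
  [255, -10, 6, 0, 0],
  [255, -15, 6, 0, 0],
  [255, -20, 6, 0, 0],
  [255, -26, 6, 0, 0],
  [255, -32, 6, 0, 0],
  [255, -38, 6, 0, 0],
  [255, -44, 6, 0, 0],
  [255, -44, 6, 0, 0],
])

```text
time: 3.15
tcp_pos: [0.5434, 0.0915, 0.1028]
ee_rot: [1.759, 2.601, 0.005]
wrist_force: [0.3, 2.8, 2.2]
grip_width: -0.001
grasp_force: 1.3
```

```bash
python3 -c "
from h import *
print(where(),goto(0,56,100,0))"
```

```text
(array([ 2.5, 76.6]), np.float64(102.8), np.float64(-0.4), np.float64(-0.34), 3.15, array([0.3, 2.8, 2.2])) (array([-20.6,  -2.3,   2.8]), np.float64(-0.007))
```

Request:
drive_tool([
  [255, -3, -1, 0, 0],
  [255, -6, -2, 0, 0],
  [255, -9, -2, 0, 0],
  [255, -11, -2, 0, 0],
  [255, -13, -2, 0, 0],
  [255, -14, -2, 0, 0],
  [255, -15, -2, 0, 0],
  [255, -15, -2, 0, 0],
])

```text
time: 3.82
tcp_pos: [0.5468, 0.078, 0.1023]
ee_rot: [1.759, 2.602, 0.006]
wrist_force: [1.5, 6.5, 2.7]
grip_width: -0.004
grasp_force: 2.7
```

Request:
drive_tool([
  [255, -1, 0, 0, 0],
  [255, -1, 0, 0, 0],
  [255, -2, 0, 0, 0],
  [255, -2, 0, 0, 0],
])

```text
time: 4.15
tcp_pos: [0.5474, 0.0762, 0.1023]
ee_rot: [1.759, 2.602, 0.006]
wrist_force: [1.2, 6.9, 3.1]
grip_width: 0.002
grasp_force: 2.8
```

Request:
drive_tool([
  [255, -1, 0, 0, 0],
  [255, -1, 0, 0, 0],
])

```text
time: 4.32
tcp_pos: [0.5478, 0.0753, 0.1023]
ee_rot: [1.759, 2.602, 0.006]
wrist_force: [2.0, 6.7, 2.7]
grip_width: -0.002
grasp_force: 2.8
```

```bash
python3 -c "
from h import *
print(where(),goto(0,56,100,0))"
```

```text
(array([ 0.5, 59.9]), np.float64(102.3), np.float64(-0.4), np.float64(-0.37), 4.3167, array([2. , 6.7, 2.7])) (array([-3.9, -0.4,  2.3]), np.float64(-0.006))
```

Still sliding at about 7 N, so I'll continue in 1 mm steps.

Request:
drive_tool([
  [255, -1, 0, 0, 0],
  [255, -2, 0, 0, 0],
  [255, -2, 0, 0, 0],
])

```text
time: 4.57
tcp_pos: [0.5487, 0.0734, 0.1023]
ee_rot: [1.759, 2.602, 0.007]
wrist_force: [1.0, 6.4, 2.5]
grip_width: -0.003
grasp_force: 2.8
```

Request:
drive_tool([
  [255, -1, 0, 0, 0],
  [255, -1, 0, 0, 0],
])

```text
time: 4.73
tcp_pos: [0.5489, 0.0726, 0.1023]
ee_rot: [1.759, 2.602, 0.007]
wrist_force: [0.9, 6.2, 2.3]
grip_width: 0.002
grasp_force: 2.9
```

Request:
drive_tool([
  [255, -1, 0, 0, 0],
  [255, -1, 0, 0, 0],
])

```text
time: 4.9
tcp_pos: [0.5492, 0.0719, 0.1023]
ee_rot: [1.759, 2.602, 0.007]
wrist_force: [1.0, 7.5, 3.3]
grip_width: -0.003
grasp_force: 3.3
```

Request:
drive_tool([
  [255, -1, 0, 0, 0],
  [255, -1, 0, 0, 0],
])

```text
time: 5.07
tcp_pos: [0.5492, 0.0719, 0.1023]
ee_rot: [-1.76, -2.601, -0.009]
wrist_force: [0.4, 9.7, 3.7]
grip_width: 0.003
grasp_force: 4.6
```

Request:
drive_tool([
  [255, -1, 0, 0, 0],
  [255, -1, 0, 0, 0],
])

```text
time: 5.23
tcp_pos: [0.5492, 0.0718, 0.1023]
ee_rot: [-1.76, -2.6, -0.01]
wrist_force: [-0.7, 12.3, 4.3]
grip_width: -0.0
grasp_force: 5.9
```

Request:
drive_tool([
  [255, -1, 0, 0, 0],
  [255, -1, 0, 0, 0],
])

```text
time: 5.4
tcp_pos: [0.5493, 0.0718, 0.1024]
ee_rot: [-1.759, -2.598, -0.012]
wrist_force: [-0.1, 14.6, 5.3]
grip_width: 0.002
grasp_force: 7.2
```

```bash
python3 -c "
from h import *
print(where())"
```

```text
(array([ 0.5, 56.1]), np.float64(102.4), np.float64(-0.5), np.float64(-0.39), 5.4, array([-0.1, 14.6,  5.3]))
```

The gauge has stopped at handle y ≈ 38 and the force is building, so it's home. I'll retreat.

Request:
drive_tool([
  [255, 8, 0, 0, 0],
  [255, 20, 0, 0, 0],
  [255, 20, 0, -30, 0],
  [255, 20, 0, -70, 0],
  [255, 20, 0, -100, 0],
  [255, 20, 0, -100, 0],
])

```text
time: 5.9
tcp_pos: [0.5453, 0.086, 0.2078]
ee_rot: [1.751, 2.595, 0.009]
wrist_force: [2.3, -0.9, 1.0]
grip_width: 0.002
grasp_force: 0.0
```

```bash
python3 -c "
from h import *
print(where(),goto(44,-70,200,-77))"
```

```text
(array([ 2.1, 70.8]), np.float64(207.8), np.float64(-0.3), np.float64(-0.35), 5.9, array([ 2.3, -0.9,  1. ])) (array([-140.6,   42.5,    9. ]), np.float64(1.339))
```

Request:
drive_tool([
  [140, -141, 42, 5, 1.339],
  [140, -141, 42, 5, 1.339],
  [140, -141, 42, 5, 1.339],
  [140, -141, 42, 5, 1.339],
  [140, -141, 42, 5, 1.339],
  [140, -141, 42, 5, 1.339],
  [140, -141, 42, 5, 1.339],
  [140, -141, 42, 5, 1.339],
  [140, -141, 42, 5, 1.339],
  [140, -141, 42, 5, 1.339],
])

```text
time: 6.73
tcp_pos: [0.6327, -0.0294, 0.1955]
ee_rot: [2.952, 1.073, -0.003]
wrist_force: [0.4, 0.5, 0.0]
grip_width: 0.448
grasp_force: 0.0
```

Request:
drive_tool([
  [140, 0, 0, 0, 0.1],
  [140, 0, 0, 0, 0.1],
  [140, 0, 0, 0, 0.1],
])

```text
time: 6.98
tcp_pos: [0.6329, -0.0291, 0.1957]
ee_rot: [2.998, 0.938, -0.002]
wrist_force: [0.6, 0.1, -0.1]
grip_width: 0.452
grasp_force: 0.0
```

```bash
python3 -c "
from h import *
print(where(),state()['grip_width'],goto(44,-70,200,-77),goto(44,-70,136,-77))
for n in('top','side'):
    c=cam(n)
    a=c['image'];p=proj(c,np.r_[rigf()[0]+rigf()[1]@[.044,-.07],.14]).astype(int);print(n,p)
    b=cv2.resize(a[p[1]-60:p[1]+60,p[0]-60:p[0]+60],(400,400),interpolation=2);cv2.imwrite('/tmp/%s.png'%n,b)
cv2.imwrite('pics/p2.png',np.hstack([cv2.imread('/tmp/top.png'),cv2.imread('/tmp/side.png')]))
"
```

```text
(array([ 39.7, -69. ]), np.float64(195.7), np.float64(-77.5), np.float64(0.81), 6.9833, array([ 0.6,  0.1, -0.1])) 0.45196868518298594 (array([ 4. ,  1.9, -4.3]), np.float64(-0.009)) (array([ 4.1,  2. , 59.7]), np.float64(-0.009))
top [283 186]
side [253 256]
```

View pics/p2.png

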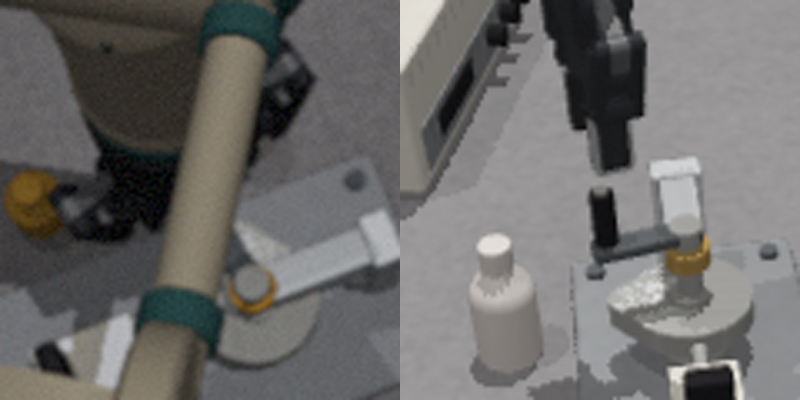

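The pin is upright below the open fingers and the jaws line up with it. The cam nose lies just to the side of the crank. I'll descend, then narrow the cage.

Request:
drive_tool([
  [140, 4, 2, 0, 0],
  [140, 4, 2, 15, 0],
  [140, 4, 2, 30, 0],
  [140, 4, 2, 45, 0],
  [140, 4, 2, 58, 0],
  [140, 4, 2, 58, 0],
  [190, 4, 2, 58, 0],
  [190, 4, 2, 58, 0],
  [190, 4, 2, 58, 0],
  [190, 4, 2, 58, 0],
])

```text
time: 7.92
tcp_pos: [0.6386, -0.0285, 0.1394]
ee_rot: [2.998, 0.934, 0.003]
wrist_force: [-0.6, -1.0, 0.6]
grip_width: 0.259
grasp_force: 0.0
```

```bash
python3 -c "
from h import *
print(where(),state()['grip_width'],state()['grasp_force'])
c=cam('side')
a=c['image'];p=proj(c,np.r_[rigf()[0]+rigf()[1]@[.044,-.07],.14]).astype(int)
cv2.imwrite('pics/s3.png',cv2.resize(a[p[1]-50:p[1]+50,p[0]-50:p[0]+50],(500,500),interpolation=2))
"
```

```text
(array([ 45.2, -70.6]), np.float64(139.4), np.float64(-77.6), np.float64(0.81), 7.9167, array([-0.6, -1. ,  0.6])) 0.25874733295910834 0.0
```

View pics/s3.png

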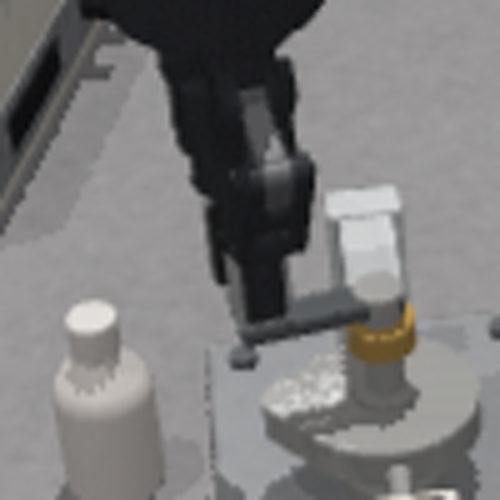

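The jaws straddle the sleeve just above the crank arm and touch nothing. I'll swing the crank around the axis towards the gauge.

Request:
drive_tool([
  [190, -0.3, -4.7, 0, -0.105],
  [190, -1, -9.4, 0, -0.209],
  [190, -2.2, -13.9, 0, -0.314],
  [190, -3.9, -18.3, 0, -0.419],
  [190, -6, -22.5, 0, -0.524],
  [190, -8.6, -26.5, 0, -0.628],
  [190, -11.6, -30.1, 0, -0.733],
  [190, -14.9, -33.4, 0, -0.838],
  [190, -14.9, -33.4, 0, -0.838],
  [190, -14.9, -33.4, 0, -0.838],
])

```text
time: 8.8
tcp_pos: [0.6069, -0.0094, 0.1389]
ee_rot: [2.362, 2.07, 0.001]
wrist_force: [-0.3, -0.4, -0.5]
grip_width: 0.255
grasp_force: 0.1
```

```bash
cat >> h.py <<'E'
def swing(phi):
    "tool pose at crank angle phi (deg, rig): goto values"
    f=np.radians(phi);return goto(45*np.cos(f),-80+45*np.sin(f),139,phi+90)
E
python3 -c "
from h import *
print(where(),state()['grasp_force']);
for f in (66,72,78,84,90,96):print(f,*swing(f))"
```

```text
(array([ 23. , -40.8]), np.float64(138.9), np.float64(-29.8), np.float64(0.0), 8.8, array([-0.3, -0.4, -0.5])) 0.0891119590960443
66 [-0.7 -5.1 -0.1] -0.101
72 [-1.4 -9.7 -0.1] -0.206
78 [ -2.6 -14.3  -0.1] -0.31
84 [ -4.3 -18.7  -0.1] -0.415
90 [ -6.4 -22.9  -0.1] -0.52
96 [ -8.9 -26.8  -0.1] -0.625
```

Request:
drive_tool([
  [190, -0.7, -5.1, 0, -0.101],
  [190, -1.4, -9.7, 0, -0.206],
  [190, -2.6, -14.3, 0, -0.31],
  [190, -4.3, -18.7, 0, -0.415],
  [190, -6.4, -22.9, 0, -0.52],
  [190, -6.4, -22.9, 0, -0.52],
  [190, -6.4, -22.9, 0, -0.52],
])

```text
time: 9.38
tcp_pos: [0.5836, -0.0128, 0.1387]
ee_rot: [1.753, 2.606, 0.001]
wrist_force: [0.9, 0.8, 1.9]
grip_width: 0.253
grasp_force: 0.6
```

```bash
cat >> h.py <<'E'
def meas():
    m,Rm=rigf()
    for n in('top','side'):
        c=cam(n);X=cloud(c).reshape(-1,3);L=(X[:,:2]-m)@Rm;ok=c['z_map'].ravel()>0
        h=ok&(abs(X[:,2]-.058)<.004)&(np.hypot(L[:,0],L[:,1]+.08)<.053)
        d=L[h]-[0,-.08];r=np.hypot(*d.T);f=r>.0415;an=np.degrees(np.arctan2(d[f,1],d[f,0]))%360
        k=ok&(abs(X[:,2]-.053)<.009)&(abs(L[:,0])<.011)&(L[:,1]>.055)&(L[:,1]<.12)
        print(n,'nose',np.round([an.min(),an.mean(),an.max()],1) if len(an) else None,len(an),'tail y',np.percentile(L[k,1]*1e3,[50,95,100]).round(1) if k.any() else None,k.sum())
E
python3 -c "
from h import *
print(where(),state()['grasp_force']);meas()
for f in (93,96,99,102,105,108):print(f,*swing(f))
a=load('side')['image'][230:390,190:350];cv2.imwrite('pics/s4.png',cv2.resize(a,(600,600),interpolation=2))"
```

```text
(array([  0.2, -35.2]), np.float64(138.7), np.float64(-0.1), np.float64(-0.53), 9.3833, array([0.9, 0.8, 1.9])) 0.624553207308054
top nose None 0 tail y [73.8 83.3 84.8] 85
side nose [49.7 71.1 94.1] 61 tail y [83.2 86.2 87.6] 119
93 [ 0.2 -2.6 -0.4] -0.053
96 [-0.  -4.9 -0.4] -0.105
99 [-0.3 -7.3 -0.4] -0.157
102 [-0.8 -9.6 -0.4] -0.21
105 [ -1.3 -11.9  -0.4] -0.262
108 [ -2.  -14.1  -0.4] -0.314
```

View pics/s4.png

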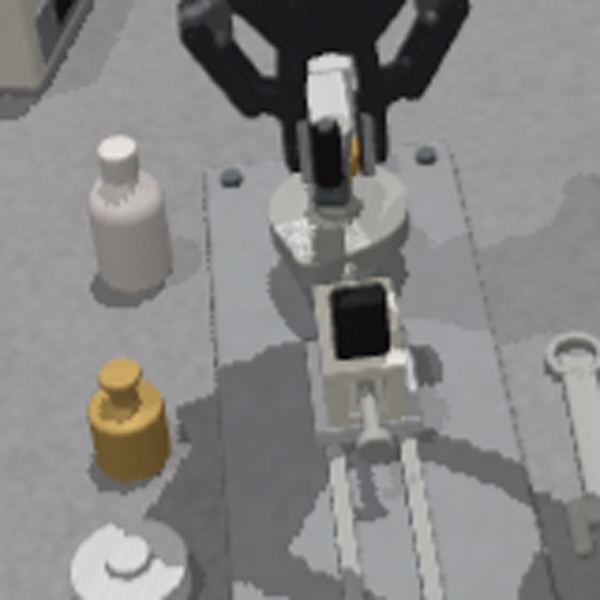

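The nose is still on the rig +x side of the plunger, at about 71°, and the tail collar hasn't moved much. I'll carry on towards the peak in small steps and track the tail.

Request:
drive_tool([
  [190, 0.2, -2.6, 0, -0.053],
  [190, 0, -4.9, 0, -0.105],
  [190, -0.3, -7.3, 0, -0.157],
  [190, -0.8, -9.6, 0, -0.21],
  [190, -0.8, -9.6, 0, -0.21],
  [190, -0.8, -9.6, 0, -0.21],
])

```text
time: 9.98
tcp_pos: [0.5766, -0.0165, 0.1386]
ee_rot: [1.467, 2.775, 0.005]
wrist_force: [4.7, 2.8, -1.0]
grip_width: 0.256
grasp_force: 2.6
```

```bash
python3 -c "
from h import *
print(where(),state()['grasp_force']);meas()
for f in (102,105,108,111,114):print(f,*swing(f))"
```

```text
(array([ -7.7, -35.9]), np.float64(138.6), np.float64(12.0), np.float64(-0.75), 9.9833, array([ 4.7,  2.8, -1. ])) 2.6379109919071198
top nose None 0 tail y [75.7 87.7 88.5] 95
side nose [ 58.3  79.3 106.1] 53 tail y [86.2 90.  91.2] 124
102 [ 0.3 -1.7 -0.4] 0.0
105 [ 0.2 -4.  -0.4] -0.052
108 [ 0.  -6.4 -0.4] -0.104
111 [-0.3 -8.7 -0.4] -0.157
114 [ -0.7 -11.   -0.4] -0.209
```

Request:
drive_tool([
  [190, 0.2, -4.0, 0, -0.052],
  [190, 0, -6.4, 0, -0.104],
  [190, 0, -6.4, 0, -0.104],
  [190, 0, -6.4, 0, -0.104],
])

```text
time: 10.42
tcp_pos: [0.57, -0.0205, 0.1386]
ee_rot: [1.321, 2.849, 0.001]
wrist_force: [2.6, 2.7, 1.1]
grip_width: 0.252
grasp_force: 1.7
```

```bash
python3 -c "
from h import *
print(where(),state()['grasp_force']);meas()
for f in (108,111,114,117,120):print(f,*swing(f))"
```

```text
(array([-15.3, -37.2]), np.float64(138.6), np.float64(18.0), np.float64(-0.86), 10.4167, array([2.6, 2.7, 1.1])) 1.6634807735681534
top nose None 0 tail y [78.1 91.1 92.6] 103
side nose [ 69.   86.2 105.8] 55 tail y [89.4 93.2 94.9] 139
108 [-0.5  1.4 -0.4] 0.001
111 [-0.5 -1.  -0.4] -0.052
114 [-0.7 -3.3 -0.5] -0.104
117 [-1.  -5.7 -0.5] -0.156
120 [-1.4 -8.  -0.5] -0.209
```

Request:
drive_tool([
  [190, -0.7, -3.3, 0, -0.104],
  [190, -0.7, -3.3, 0, -0.104],
  [190, -0.7, -3.3, 0, -0.104],
])

```text
time: 10.77
tcp_pos: [0.5665, -0.0239, 0.138]
ee_rot: [-1.172, -2.913, 0.002]
wrist_force: [0.3, 0.5, 0.6]
grip_width: 0.261
grasp_force: 0.4
```

```bash
python3 -c "
from h import *
print(where(),state()['grasp_force']);meas()
for f in (114,117,120,123):print(f,*swing(f))"
```

```text
(array([-19.8, -38.9]), np.float64(138.0), np.float64(23.9), np.float64(-0.97), 10.7667, array([0.3, 0.5, 0.6])) 0.35557273775339127
top nose None 0 tail y [78.  91.3 92.5] 104
side nose [ 74.9  92.7 111.2] 46 tail y [89.1 93.3 95.2] 137
114 [-0.6  1.4 -1.1] -0.0
117 [-0.7 -1.  -1. ] -0.053
120 [-0.9 -3.4 -1. ] -0.105
123 [-1.2 -5.7 -1. ] -0.157
```

The tail reading is flat between the last two steps and the force has dropped, so this is about the peak. I'll open, lift off and check with a clear view.

Request:
drive_tool([
  [140, 0, 0, 0, 0],
  [140, 0, 0, 0, 0],
  [140, 0, 0, 0, 0],
  [140, 0, 0, -30, 0],
  [140, 0, 0, -65, 0],
  [140, 60, 0, -100, 0],
  [140, 100, 0, -120, 0],
  [140, 140, 0, -120, 0],
  [140, 180, 0, -120, 0],
  [140, 180, 0, -120, 0],
])

```text
time: 11.7
tcp_pos: [0.4338, 0.1025, 0.2591]
ee_rot: [-1.167, -2.916, -0.001]
wrist_force: [-1.4, 0.3, -0.1]
grip_width: 0.454
grasp_force: 0.0
```

Run:
```python
from h import *
from scipy.optimize import least_squares
print(where());meas()
m,Rm=rigf()
ims=[]
for n in('top','side'):
    c=load(n);X=cloud(c).reshape(-1,3);L=((X[:,:2]-m)@Rm)*1e3;ok=c['z_map'].ravel()>0
    k=ok&(X[:,2]>.118)&(X[:,2]<.16)&(np.hypot(L[:,0],L[:,1]+80)<60);p=L[k].mean(0) if k.any() else [0,0];print(n,'pin',p,np.degrees(np.arctan2(p[1]+80,p[0])),k.sum())
    p=proj(c,np.r_[m+Rm@[0,-.03],.05]).astype(int);ims.append(cv2.resize(c['image'][p[1]-60:p[1]+60,p[0]-60:p[0]+60],(400,400),interpolation=2))
cv2.imwrite('pics/p5.png',np.hstack(ims))
```

```text
(array([-94.8, 128.3]), np.float64(259.1), np.float64(24.1), np.float64(-0.73), 11.7, array([-1.4,  0.3, -0.1]))
top nose [90. 90. 90.] 1 tail y [78.3 91.5 92.6] 105
side nose [ 77.4  92.4 111.3] 49 tail y [89.2 93.7 94.5] 134
top pin [-17.36573664 -38.18980366] 112.55540507170736 67
side pin [-14.9463565 -33.1055718] 107.67830289886105 123
```

View pics/p5.png

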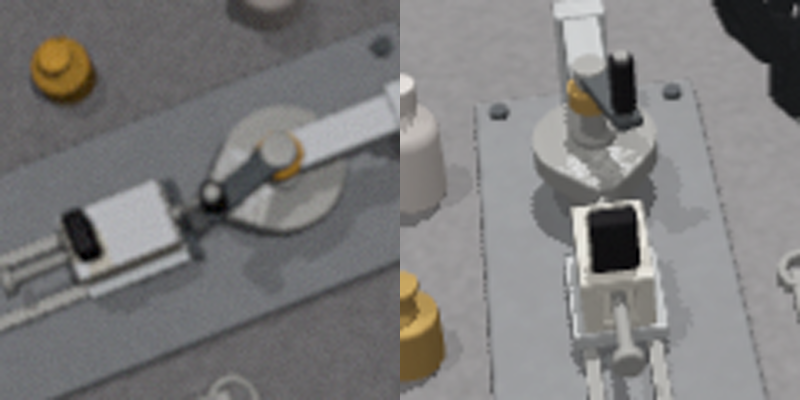

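The picture shows the nose pointing at the plunger, the gauge home and the bystanders undisturbed. As a final check I'll fit the cam outline to get the nose angle.

Run:
```python
from h import *
from scipy.optimize import minimize
m,Rm=rigf()
# hull of round (r36) + nose circle (r10 at 38): signed distance
def sd(d,th,):
    u=np.array([np.cos(th),np.sin(th)]);x=d@u;y=abs(d@[-u[1],u[0]])
    b=26/38;a=np.sqrt(1-b*b);k=y*a*1-x*b*1  # tapered capsule (uneven), axis x
    k=y*(-b)+x*a
    return np.where(k<0,np.hypot(x,y)-36,np.where(k>a*38,np.hypot(x-38,y)-10,y*a+x*b-36))
for n in('side','top'):
    c=cam(n);X=cloud(c).reshape(-1,3);L=((X[:,:2]-m)@Rm)*1e3;zt=X[:,2]
    k=(c['z_map'].ravel()>0)&(zt>.0555)&(zt<.0625)&(np.hypot(L[:,0],L[:,1]+80)<54)
    D=L[k]+[0,80];S=D[np.unique(cv2.convexHull(D.astype(np.float32),returnPoints=False))]
    r=[]
    for t in range(70,112,2):
        f=lambda q:np.abs(sd(S-q,np.radians(t))).mean()
        o=minimize(f,[0,0],method='Nelder-Mead');r.append((t,round(o.fun,2),*o.x.round(1)))
    print(n,k.sum(),len(S));print(*sorted(r,key=lambda a:a[1])[:6])
```

```text
side 585 25
(92, np.float64(0.79), np.float64(-0.4), np.float64(1.6)) (90, np.float64(0.8), np.float64(-0.4), np.float64(1.6)) (88, np.float64(0.83), np.float64(-0.5), np.float64(1.8)) (94, np.float64(0.86), np.float64(-0.2), np.float64(1.2)) (86, np.float64(0.91), np.float64(-0.5), np.float64(1.9)) (96, np.float64(0.96), np.float64(-0.2), np.float64(1.2))
top 627 31
(92, np.float64(0.35), np.float64(-0.0), np.float64(-0.1)) (94, np.float64(0.37), np.float64(-0.0), np.float64(-0.1)) (90, np.float64(0.38), np.float64(-0.2), np.float64(-0.0)) (96, np.float64(0.43), np.float64(-0.0), np.float64(-0.1)) (88, np.float64(0.45), np.float64(-0.1), np.float64(0.1)) (98, np.float64(0.5), np.float64(-0.0), np.float64(-0.1))
```

Both cameras put the nose at about 91° against a target of 90°, with the centre on the axis. I'm handing it in.

```bash
python3 -c "
from h import *
print(close_job())"
```

```text
the job is handed in; nothing more can be done
None
```

The gauge is home against its stop and the cam nose stands squarely on the plunger (about 91° by image fit, 90° is exact); the gripper is clear, the highest wrist force reading was about 15 N, and the job was handed in at about 12 s of the 72 s allowed, with no verdict returned.

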